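Nest two tapered sleeves loosely on the leaning spring stand

TASK

Put the mini slump cones away: nest the smaller steel sleeve over the tapered spigot of the leaning stand, wide end first, then the larger sleeve over the smaller one. Lower each along the spigot's leaning axis until you feel it bear on what is beneath, keep it there for a moment and only then let go, so that it sits loosely and square; dropping does not count, and pushing down with more than about 15 N would wedge the tapers. Leave the mould, the tub and the trowel where they are.

Things in the scene. Friction and masses are not known exactly. Their poses are not given: they have to be found in the camera images.
- stand: Dark steel stand, fixed to the bench. Origin: centre of its underside. Foot plate 160 x 110 x 8 mm, long side along its x. Two upright plates carry a tilted head plate with the spigot, which leans 25 degrees from vertical towards the stand's -x (roughly to the robot). The spigot is sprung along its axis: see its joint.
- head: The stand's tilted head plate, 110 x 100 x 8 mm. Origin: where the spigot's axis meets its upper face, 75 mm above the bench; z is the spigot's axis, pointing up and out. The spigot's height is set by hand and NOT reported: its foot lies 22 to 36 mm from the origin along z, differently each time, its tip 126 to 140 mm.
- spigot (a joint): Sinking of the sprung spigot along its axis, in m: 0 when free, negative as it is pushed down, -0.020 at its stop. Stiffness 1.5 N per mm after a preload of about 1.5 N. The smaller sleeve at rest sinks it by 1 to 3 mm, both by 3 to 6 mm. It does not tell how high the spigot is set. Pushed down by 17 mm, the tapers count as wedged.
- nest (a point): Fixed point on the spigot's axis, 113 mm from the head's origin; axes as the head's. The spigot round it is a plain solid aluminium cone, 104 mm long: diameter 78 mm at its foot, 38 mm at 100 mm up, then a small chamfer. The smaller sleeve's middle first bears 82 to 86 mm above the spigot's foot, that is 9 mm below to 9 mm above this point.
- small_mid (a point): Smaller sleeve: plain steel, open at both ends, wall 3 mm, 77 mm high, about 0.3 kg, upright on the bench, wide end down. Outer diameter 66 mm at the foot, tapering to 48 mm at 45 mm up, then a straight 48 mm collar to the top. The point is on the axis half-way up (38.5 mm); z runs along the axis to the collar. Grip the collar about 27 mm above this point.
- large_mid (a point): Larger sleeve: plain steel, open at both ends, wall 3 mm, 89 mm high, 0.42 kg, upright, wide end down. Outer diameter 82 mm at the foot, tapering to 60.4 mm at 54 mm up, then a straight collar. Point on the axis half-way up (44.5 mm), z towards the collar; grip about 30 mm above it. Nested, it lies 13 to 17 mm below the smaller's point; the small collar clears the large bore by 3 mm all round.
- mould: Bystander: closed dark steel cylinder mould, 140 mm across its foot, 190 mm tall, about 3 kg. Origin: centre of its underside.
- tub: Bystander: green plastic mixing tub, 140 mm across, 100 mm tall. Origin: centre of its underside.
- trowel: Bystander: trowel lying on the bench, steel blade 110 x 60 mm towards its x, wooden handle 100 mm towards -x. Origin: on the bench under the heel of the blade.
There are look-alikes about, which are no part of the job. What is shaped like the part that bears small_mid but yellow is not meant.

How it is judged:
By the outcome, as a careful person would: the job done as asked, in the order asked, and still so for the second after the job is handed in, with the robot touching nothing.
It also fails if it takes over 67 s, if anything falls off the work surface, if the arm or the gripper's body presses on something with over 40 N, if the wrist force passes 120 N, or if a joint passes its speed limit or range.

ROBOT

A 6-joint arm with a two-finger parallel gripper is mounted at the origin on the work surface. World frame = base frame: x ahead of the robot, y to its left, z up, the work surface at z = 0. Lengths are in m, angles in rad, forces in N, time in s.
With the tool pointing down it reaches from about 0.375 to 0.75 m from the base axis. Payload 9 kg.
Tool frame: the origin (TCP) lies at the very end of the fingers, on their centre line; the grasp point (between the pads) lies env.grip_point_offset behind it (env.grip_point_offset is the distance from the TCP to the grasp point, in m); y points along the fingers, z is the direction in which the jaws open and shut, and the axes are right-handed (so a half turn about y gives the same grasp; the last joint's range is limited). The gripper opens to 85 mm and grips with 20 to 120 N. Pads are 22 mm wide; open, the fingers measure 114 mm over their backs; the gripper's body (76 mm by 85 mm) begins 54 mm behind the grasp point. The pads swing forward as they close: fully open they stand 13 mm farther back than shut.
Start: joints at [-0.218, 0.104, 0.097, 1.564, 0, 1.353], TCP at [0.6, 0, 0.231] pointing down, gripper open.
Joint ranges: [-2.99, 2.99], [-0.84, 1.86], [-1.1, 1.16], [-1.84, 2.11], [-1.51, 1.56], [-3.14, 3.14]. Speed limits (rad/s): [2.22, 2.22, 2.57, 3.14, 3.14, 3.14].

INTERFACE

Orientations are given as a unit quaternion [w, x, y, z].
In Python, from workcell import env gives the robot as it stands. The module is installed in compiled form; this text tells all that it offers. Calls block until the motion is done:
- env.goto(position, orientation): joint-space move of the TCP to a pose.
- env.move_straight(position, rot=None, vel=0.15, max_force=None): straight line of the TCP; rot=None keeps the orientation; vel is the mean speed in m/s. With max_force (N) it stops when the force on the tool has changed by that much, and returns True; else False.
- env.move_joints(angles): joint-space move.
- env.command_gripper(opening): opening from 0.0 (shut) to 1.0 (fully open); the grip force is fixed at half the most; returns when the fingers have stopped.
- env.pause(seconds).
- env.solve_ik(position, orientation): joint angles nearest the present ones, or None.
- env.get_state(): the state.
- env.read_camera(name): name is "scene" or "side" or "wrist"; returns a dict with "img" (480x640x3 uint8, blue, green, red), "vertical_fov" (degrees; the focal length in pixels is half the picture's height over the tangent of half this angle, whatever the lens; pixels are square), "cx", "cy" (the principal point, pixels), "dist" ([k1, k2, p1, p2, k3] as OpenCV has them; the pictures are not rectified), "rvec" (rotation vector, rad) and "tvec" (3), from world to camera coordinates, as OpenCV has them; the wrist camera has in their place "T_tool_cam" (4x4, takes a point from camera to tool coordinates, whose origin is the TCP and whose axes are the tool frame's). Camera axes: x right, y down, z forward; pixel columns grow to the right and rows downward; lengths in m; the calibration is good to about 2 mm. A picture is of the moment at which its call begins: read the wrist's pose just before it. There is no depth.
A pose or a line that the arm cannot do raises env.MotionError and nothing moves.
- env.sign_off(): hands the job in, once; it reports no verdict.
The state is a dict: "time": time; "joint_pos": joint angles; "joint_vel": joint speeds; "effort": joint torques, N m; "eef_pos": TCP position; "tcp_rot": TCP orientation; "ft_force": force on the tool from outside, world axes, zero at the start; "wrist_torque": the same for the moment, N m; "width": opening from 0.0 (shut) to 1.0 (fully open).
Only numpy, scipy, OpenCV 4.12 (cv2) and the standard library are available. Lean on these libraries where they do the work, as an engineer would, in place of code of your own. Each camera call takes 0.05 s, during which the arm holds its last target.

## Working session

There is one attempt and no reset: what is moved stays moved. The work goes in short steps, each a Python script; the robot and the scene stay as the last script left them, time stands still between calls to the robot, and variables do not carry over. Pictures are saved under pics/ and viewed, and the job is handed in when it is done.

```bash
mkdir -p pics; ls; python3 - <<'E'
from workcell import env
import cv2
print(env.get_state(), env.grip_point_offset)
for n in ("scene","side","wrist"):
    c=env.read_camera(n); cv2.imwrite(f"pics/{n}0.png",c["img"]); c.pop("img"); print(n,c)
E
```

```text
pics
{'time': 0.0, 'joint_pos': array([-2.17704569e-01,  1.04711084e-01,  9.64506464e-02,  1.56391555e+00,
       -8.77627409e-06,  1.35310229e+00]), 'joint_vel': array([ 0.0013631 , -0.00018267,  0.00068455,  0.00034088, -0.00288114,
        0.00059466]), 'effort': array([ 7.03431251e-04, -5.56934094e+01,  5.03644359e+01,  1.70058967e-02,
       -2.22691165e-04, -8.28643181e-07]), 'eef_pos': array([5.99652009e-01, 8.10461887e-05, 2.30505189e-01]), 'tcp_rot': array([ 0.49973236, -0.50026214,  0.50041211, -0.49959291]), 'ft_force': array([ 0.35284115, -0.4950634 , -0.02920162]), 'wrist_torque': array([ 0.00683244, -0.02881159,  0.06288953]), 'width': 1.0013755287011334} 0.0187
scene {'vertical_fov': 54.81571017393125, 'cx': 316.4397363920469, 'cy': 234.7980699315343, 'dist': array([0.01486212, 0.        , 0.        , 0.        , 0.        ]), 'rvec': array([ 2.50256676,  0.63984732, -0.16630231]), 'tvec': array([-0.5410009 , -0.18549635,  1.34283256])}
side {'vertical_fov': 57.38576250727787, 'cx': 320.81153736270477, 'cy': 244.4341662549997, 'dist': array([-0.08628664,  0.        ,  0.        ,  0.        ,  0.        ]), 'rvec': array([ 2.03583167, -0.5951746 ,  0.35597124]), 'tvec': array([-0.50221929,  0.28543279,  0.92049273])}
wrist {'vertical_fov': 60.03515814746075, 'cx': 317.23599438284856, 'cy': 234.87076078186982, 'dist': array([-0.0069975,  0.       ,  0.       ,  0.       ,  0.       ]), 'T_tool_cam': array([[ 1.24054153e-04,  9.61304615e-01,  2.75487606e-01,
        -7.01785080e-02],
       [-6.98625075e-04, -2.75487458e-01,  9.61304412e-01,
        -1.42430410e-01],
       [ 9.99999748e-01, -3.11716354e-04,  6.37416146e-04,
         2.07485535e-04],
       [ 0.00000000e+00,  0.00000000e+00,  0.00000000e+00,
         1.00000000e+00]])}
```

View pics/scene0.png

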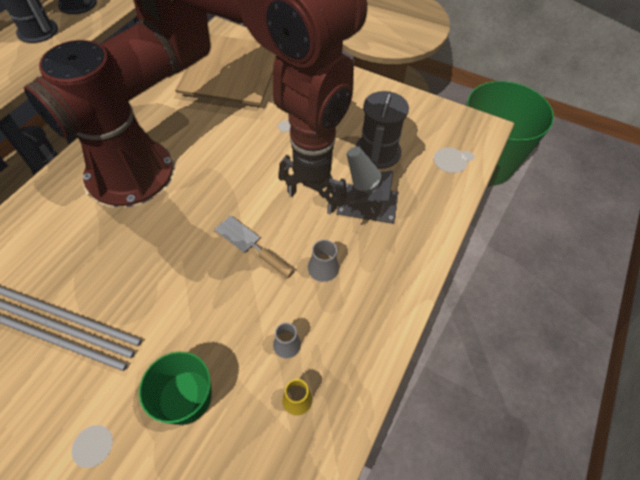

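View pics/side0.png

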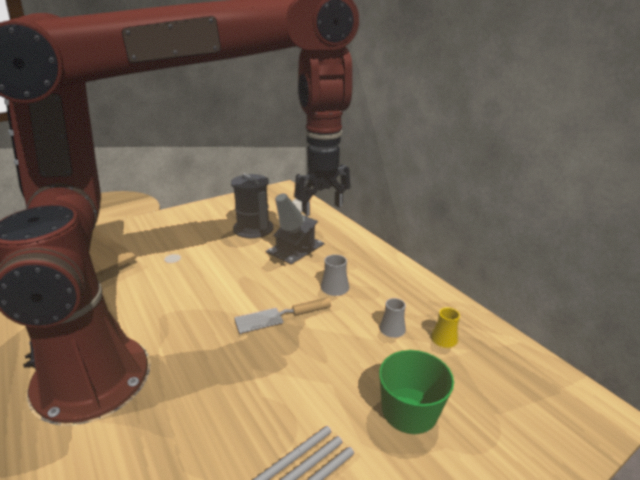

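View pics/wrist0.png

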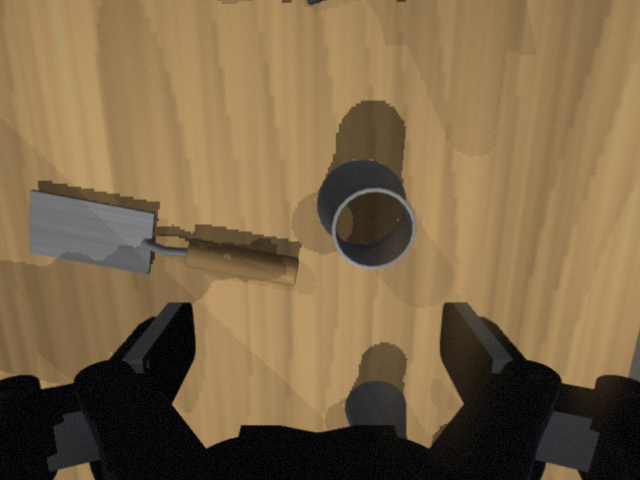

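The large sleeve shows at scene (323,260), the small one at (287,340) and the yellow decoy at (296,397). The stand is at (368,195), partly behind the gripper. In the wrist view the large rim is centred near (373,229), with the small sleeve below it. I'll write helpers and get coarse positions next.

```bash
cat > h.py <<'E'
import numpy as np, cv2
from scipy.spatial.transform import Rotation as R
def q2R(q): return R.from_quat([q[1],q[2],q[3],q[0]]).as_matrix()
def R2q(m):
    q=R.from_matrix(m).as_quat(); return np.array([q[3],q[0],q[1],q[2]])
def K(c):
    f=240/np.tan(np.radians(c["vertical_fov"]/2)); return np.array([[f,0,c["cx"]],[0,f,c["cy"]],[0,0,1]])
def pose(c,st=None):
    "cam-to-world R, origin"
    if "rvec" in c:
        r=cv2.Rodrigues(np.array(c["rvec"]))[0]; return r.T,-r.T@np.array(c["tvec"])
    T=np.array(c["T_tool_cam"]); Rt=q2R(st["tcp_rot"])
    return Rt@T[:3,:3], Rt@T[:3,3]+st["eef_pos"]
def rays(c,px,st=None):
    r,o=pose(c,st); p=cv2.undistortPoints(np.array(px,float).reshape(-1,1,2),K(c),c["dist"]).reshape(-1,2)
    d=(r@np.c_[p,np.ones(len(p))].T).T
    return o,d/np.linalg.norm(d,axis=1)[:,None]
def onplane(c,px,z,st=None):
    o,d=rays(c,px,st); return o+d*((z-o[2])/d[:,2])[:,None]
def project(c,P,st=None):
    r,o=pose(c,st); return cv2.projectPoints(np.array(P,float).reshape(-1,3),cv2.Rodrigues(r.T)[0],-r.T@o,K(c),c["dist"])[0].reshape(-1,2)
def tri(rs):
    A=np.zeros((3,3));b=np.zeros(3)
    for o,d in rs:
        M=np.eye(3)-np.outer(d,d);A+=M;b+=M@o
    p=np.linalg.solve(A,b); return p,[np.linalg.norm(np.cross(p-o,d)) for o,d in rs]
E
python3 - <<'E'
from workcell import env
from h import *
st=env.get_state(); print(q2R(st["tcp_rot"]).round(2))
s=env.read_camera("scene"); d=env.read_camera("side"); w=env.read_camera("wrist")
print("large wrist",onplane(w,[[373,229]],.089,st))
print("large scene",onplane(s,[[324,249]],.089), "side",onplane(d,[[337,261]],.089))
print("small scene",onplane(s,[[287,332]],.077), "side",onplane(d,[[395,304]],.077))
print("yellow",onplane(s,[[297,388]],.077))
print("tub",onplane(s,[[176,382]],.1))
print("mould",onplane(s,[[386,105]],.19))
print("spigot tip",[tri([(a[0],a[1][0]) for a in (rays(s,[[358,156]]),rays(d,[[284,199]]))])])
for n,c,x0,y0 in(("scene",s,310,90),("side",d,200,150)):
    cv2.imwrite(f"pics/{n}_st.png",cv2.resize(c["img"][y0:y0+150,x0:x0+150],None,fx=4,fy=4,interpolation=cv2.INTER_CUBIC))
E
```

```text
[[-0. -0.  1.]
 [-1.  0. -0.]
 [-0. -1. -0.]]
large wrist [[ 0.63951775 -0.00684443  0.089     ]]
large scene [[ 0.63892744 -0.00844997  0.089     ]] side [[ 0.63938981 -0.01450997  0.089     ]]
small scene [[ 0.66375945 -0.22636231  0.077     ]] side [[ 0.65896033 -0.22703027  0.077     ]]
yellow [[ 0.74185881 -0.31924587  0.077     ]]
tub [[ 0.52797043 -0.42901181  0.1       ]]
mould [[0.60021925 0.41017892 0.19      ]]
spigot tip [(array([0.61078712, 0.2171579 , 0.18544449]), [np.float64(0.0016675897654693267), np.float64(0.0016675897654694128)])]
```

View pics/scene_st.png

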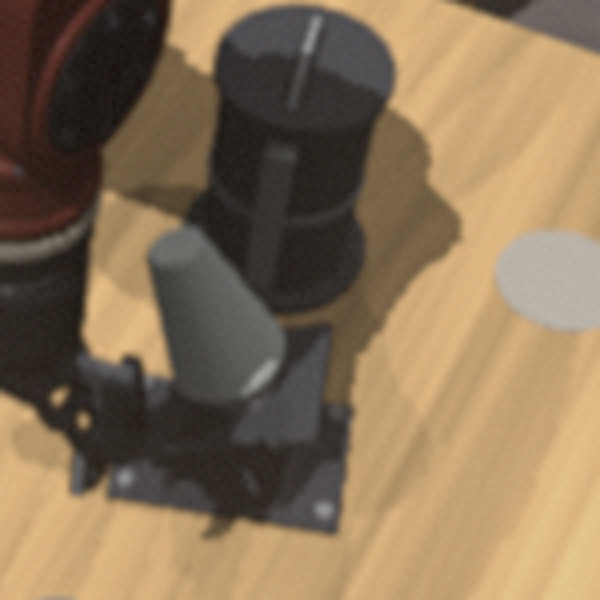

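View pics/side_st.png

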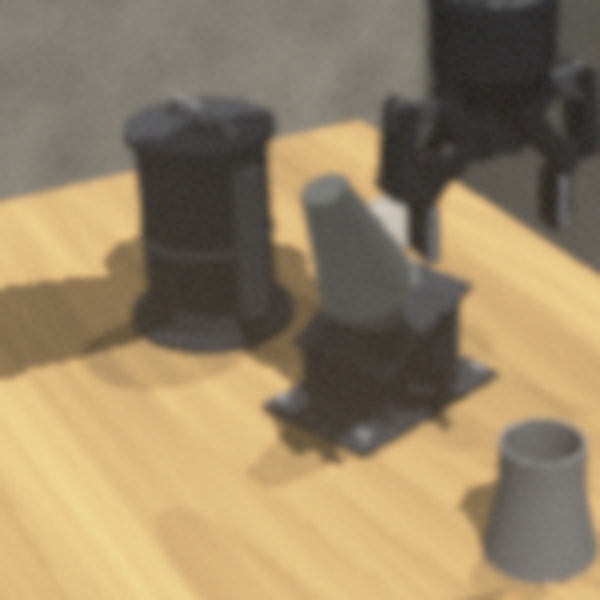

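```bash
python3 - <<'E'
from workcell import env
from h import *
s=env.read_camera("scene"); d=env.read_camera("side")
c=lambda x,y:[310+x/4,90+y/4]
P=onplane(s,[c(110,497),c(338,532),c(350,405)],.008); print(P, np.linalg.norm(P[0]-P[1]),np.linalg.norm(P[2]-P[1]))
e=lambda x,y:[200+x/4,150+y/4]
Q=onplane(d,[e(265,408),e(360,453),e(495,375)],.008); print(Q,np.linalg.norm(Q[0]-Q[1]),np.linalg.norm(Q[2]-Q[1]))
for A in (P[1]-P[0],Q[2]-Q[1]): print(np.degrees(np.arctan2(A[1],A[0])))
tip,_=tri([(a[0],a[1][0]) for a in (rays(s,[c(180,245)]),rays(d,[e(325,188)]))]); print(tip)
# candidate tip: tip = head+L*axis
for yaw in (np.arctan2(*(P[1]-P[0])[1::-1]),):
    ax=np.array([-np.sin(np.radians(25))*np.cos(yaw),-np.sin(np.radians(25))*np.sin(yaw),np.cos(np.radians(25))])
    L=(tip[2]-.075)/ax[2]; print(L, tip-L*ax)
    for flip in (1,-1):
        y=-ax; z=np.cross([0,0,1],ax); z*=flip/np.linalg.norm(z)
        for zz in (z,np.cross(y,z)):
            Rm=np.c_[np.cross(y,zz),y,zz]
            for h in (.0,.06,.1,.15):
                print(flip,h,env.solve_ik(list(tip+h*ax),list(R2q(Rm))))
print(env.get_state()["time"])
E
```

```text
[[0.59899634 0.15038407 0.008     ]
 [0.74661057 0.19936228 0.008     ]
 [0.71116641 0.30319956 0.008     ]] 0.1555275764571608 0.10971995778351776
[[0.55710595 0.24751271 0.008     ]
 [0.58796312 0.1525106  0.008     ]
 [0.73655975 0.19570566 0.008     ]] 0.09988776884588213 0.1547474451411109
18.35577748076494
16.208444871225538
[0.60143922 0.21802355 0.19469882]
0.13207303446302243 [0.65441572 0.23560109 0.075     ]
1 0.0 [ 0.09852894 -0.34670387 -0.46085446  1.02974064  0.09312099  2.93995114]
1 0.06 [ 0.08664432 -0.4248805  -0.42242247  1.14738664  0.09803632  2.929081  ]
1 0.1 [ 0.07797652 -0.46509507 -0.38575984  1.2250546   0.10161398  2.92114649]
1 0.15 [ 0.06617792 -0.50201894 -0.32795764  1.32090334  0.10647363  2.91033671]
1 0.0 [ 0.09852894 -0.34670387 -0.46085446  1.02974064  0.09312099 -1.77243784]
1 0.06 [ 0.08664432 -0.4248805  -0.42242247  1.14738664  0.09803632 -1.78330798]
1 0.1 [ 0.07797652 -0.46509507 -0.38575984  1.2250546   0.10161398 -1.79124249]
1 0.15 [ 0.06617792 -0.50201894 -0.32795764  1.32090334  0.10647363 -1.80205227]
-1 0.0 [ 0.09852894 -0.34670387 -0.46085446  1.02974064  0.09312099 -0.20164151]
-1 0.06 [ 0.08664432 -0.4248805  -0.42242247  1.14738664  0.09803632 -0.21251165]
-1 0.1 [ 0.07797652 -0.46509507 -0.38575984  1.2250546   0.10161398 -0.22044616]
-1 0.15 [ 0.06617792 -0.50201894 -0.32795764  1.32090334  0.10647363 -0.23125595]
-1 0.0 [ 0.09852894 -0.34670387 -0.46085446  1.02974064  0.09312099  1.36915482]
-1 0.06 [ 0.08664432 -0.4248805  -0.42242247  1.14738664  0.09803632  1.35828468]
-1 0.1 [ 0.07797652 -0.46509507 -0.38575984  1.2250546   0.10161398  1.35035017]
-1 0.15 [ 0.06617792 -0.50201894 -0.32795764  1.32090334  0.10647363  1.33954038]
0.4
```

```bash
python3 - <<'E'
from workcell import env
from h import *
import pickle
yaw=np.radians(17.5);t=np.radians(25)
ax=np.array([-np.sin(t)*np.cos(yaw),-np.sin(t)*np.sin(yaw),np.cos(t)])
tip=np.array([.605,.2178,.190])
z=np.cross([0,0,1],ax); z*=-1/np.linalg.norm(z); y=-ax; zz=np.cross(y,z)
out=[]
for k in (1,-1):
    Rm=np.c_[np.cross(y,k*zz),y,k*zz]; p=tip+.10*ax
    env.goto(list(p),list(R2q(Rm))); env.pause(.2)
    st=env.get_state(); w=env.read_camera("wrist"); out.append((st,w)); print(st["time"],st["joint_pos"].round(2),st["eef_pos"]-p, st["ft_force"])
    cv2.imwrite(f"pics/w_st{k}.png",w["img"])
    s=env.read_camera("scene"); d=env.read_camera("side"); out+=[s,d]
    if k==1:
        cv2.imwrite("pics/scene1.png",s["img"]); cv2.imwrite("pics/side1.png",d["img"])
pickle.dump(out,open("v1.pkl","wb"))
E
```

```text
1.4583 [ 0.08 -0.45 -0.39  1.21  0.09  1.37] [ 0.00067217 -0.00116537 -0.0006529 ] [ 0.12163041  1.12660519 -1.25552599]
4.4583 [ 0.08 -0.46 -0.39  1.21  0.09 -1.77] [-8.02512788e-06 -8.51641810e-06 -1.26480111e-05] [-0.4271949  -0.2173495   0.18313038]
```

View pics/w_st1.png

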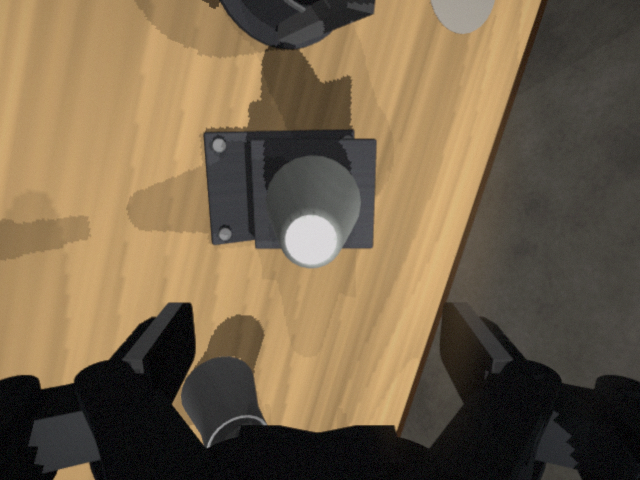

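View pics/w_st-1.png

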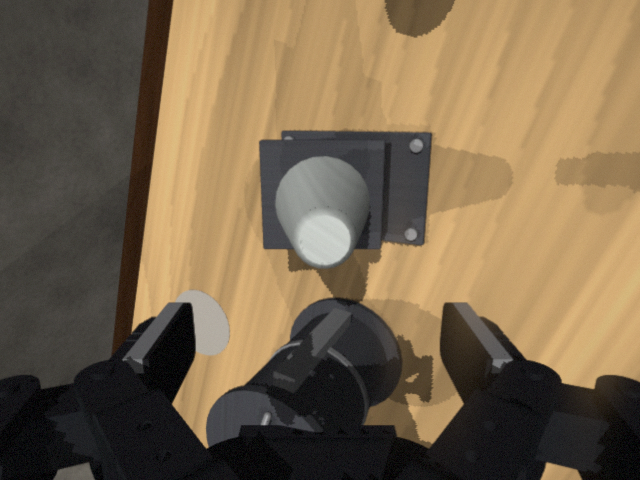

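Both wrist views show the spigot almost along its axis. The bright tip face is at (311,240) in the first and (325,238) in the second, and the head-plate rectangle is clear in each. Next I'll measure the tip face and the plate corners.

```bash
python3 - <<'E'
from h import *
import pickle
out=pickle.load(open("v1.pkl","rb"))
V=[out[0],out[3]]
for i,(st,w) in enumerate(V):
    g=cv2.cvtColor(w["img"],cv2.COLOR_BGR2GRAY)
    print(g[238,270:370:3], w["img"][190,380])
    crop=w["img"][120:280,190:450]
    cv2.imwrite(f"pics/crop{i}.png",cv2.resize(crop,None,fx=3,fy=3,interpolation=cv2.INTER_CUBIC))
E
```

```text
[ 66  60  66  65  92 181 216 217 217 218 217 217 215 217 215 217 217 217
 216 217 216 215 197 158 133 127  76  75  78  81  81  80  83  83] [ 97 144 176]
[ 75  70  69  70  73  73  91 128 146 174 201 202 203 201 198 203 203 202
 204 207 208 206 201 200 203 204 203 121  86  62  39  39  40  64] [71 66 66]
```

View pics/crop0.png

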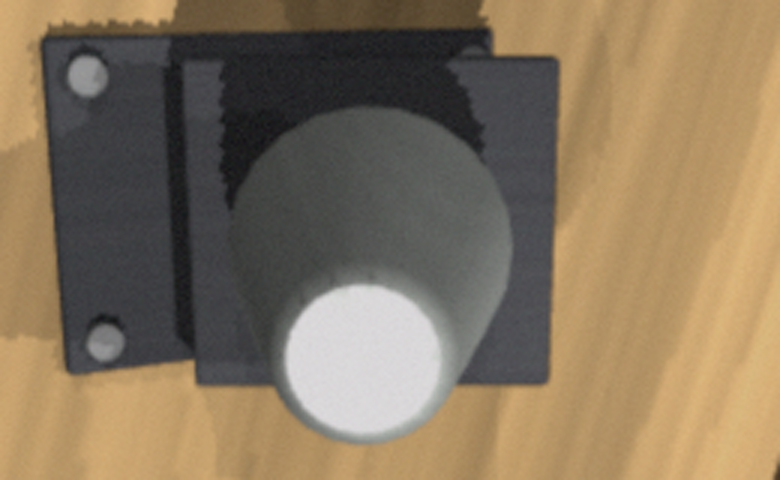

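View pics/crop1.png

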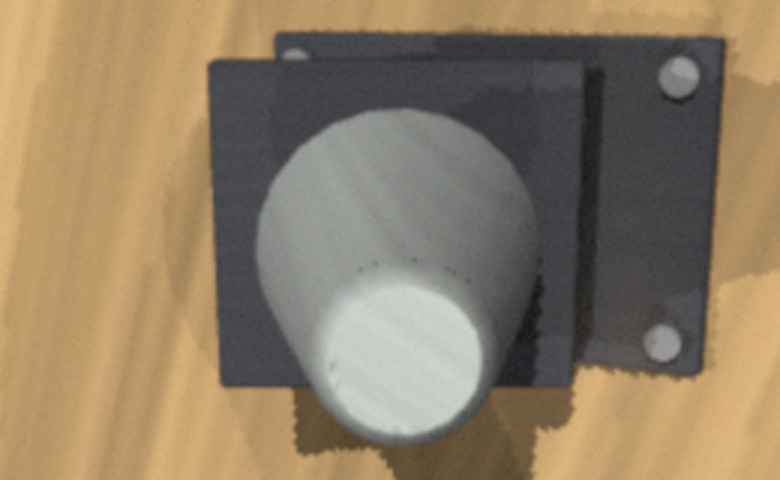

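```bash
cat > meas.py <<'E'
from h import *
import pickle
out=pickle.load(open("v1.pkl","rb")); V=[out[0],out[3]]
c=lambda x,y:[190+(x+.5)/3-.5,120+(y+.5)/3-.5]
C0=[c(183,59),c(557,58),c(548,384),c(198,384)]; C1=[c(573,387),c(222,387),c(210,62),c(583,62)]
P=[]
for a,b in zip(C0,C1):
    p,e=tri([(o,d[0]) for o,d in (rays(V[0][1],[a],V[0][0]),rays(V[1][1],[b],V[1][0]))]); P.append(p); print(p.round(4),np.round(e,4))
P=np.array(P); print("sides",[round(np.linalg.norm(P[i]-P[i-1]),4) for i in range(4)])
cen=P.mean(0); u,s,vt=np.linalg.svd(P-cen); n=vt[2]*np.sign(vt[2][2]); print("plate cen",cen,"normal",n,"tilt",np.degrees(np.arccos(n[2])),"yaw",np.degrees(np.arctan2(-n[1],-n[0])))
for A in (P[1]-P[0],P[2]-P[3]): print("yaw edge",np.degrees(np.arctan2(A[1],A[0])))
for A in (P[0]-P[3],P[1]-P[2]): print("yaw edge y",np.degrees(np.arctan2(-A[0],A[1])))
R_=[]
for i,(st,w) in enumerate(V):
    g=cv2.cvtColor(w["img"],cv2.COLOR_BGR2GRAY)
    m=((g>(190 if i==0 else 190))*255).astype(np.uint8); m[:200]=0; m[280:]=0; m[:,:270]=0;m[:,370:]=0
    cs=max(cv2.findContours(m,cv2.RETR_EXTERNAL,cv2.CHAIN_APPROX_NONE)[0],key=cv2.contourArea)
    e=cv2.fitEllipse(cs); print("tip ellipse",e); R_.append((rays(w,[e[0]],st)))
tip,e=tri([(o,d[0]) for o,d in R_]); print("tip",tip,e)
a=tip-cen; print("axis tip-cen len",np.linalg.norm(a),"tilt",np.degrees(np.arccos(a[2]/np.linalg.norm(a))),"yaw",np.degrees(np.arctan2(-a[1],-a[0])))
for i in (0,1):
    o,d=R_[i]; print("ray on tip plane", o+d[0]*(n@(tip-o))/(n@d[0])-tip)
E
python3 meas.py
```

```text
[0.5909 0.2649 0.0512] [0.0006 0.0006]
[0.6846 0.2945 0.0969] [0. 0.]
[0.7146 0.2006 0.0969] [0.0004 0.0004]
[0.6212 0.1712 0.0508] [0.0001 0.0001]
sides [np.float64(0.0985), np.float64(0.1084), np.float64(0.0986), np.float64(0.1082)]
plate cen [0.65284119 0.2327921  0.07394982] normal [-0.40278954 -0.13124753  0.90583369] tilt 25.06419763600779 yaw 18.048014094990965
yaw edge 17.53808339362341
yaw edge 17.476621904348214
yaw edge y 17.957717921705786
yaw edge y 17.740763115246285
tip ellipse ((310.8708190917969, 239.5610809326172), (48.25919723510742, 50.540287017822266), 98.70093536376953)
tip ellipse ((323.78314208984375, 238.8388214111328), (47.76044845581055, 49.91720199584961), 112.4202880859375)
tip [0.59827869 0.21498576 0.19722508] [np.float64(2.2485952375761888e-05), np.float64(2.2485952375645563e-05)]
axis tip-cen len 0.1359813297835596 tilt 24.965756746329042 yaw 18.073973237182944
ray on tip plane [-1.94152134e-05 -6.17037198e-06 -9.52723545e-06]
ray on tip plane [1.94865625e-05 5.94304859e-06 9.52602448e-06]
```

The geometry is consistent: tilt 24.97–25.06°, yaw 17.5–18.1°, plate centre at z = 0.074 (should be 0.075) and ray miss under 0.6 mm. The spigot tip is about 136 mm from the head, so its foot is at about 32 mm. Next I'll look at the small sleeve.

```bash
python3 - <<'E'
from workcell import env
from h import *
import pickle
Rm=np.array([[0,0,-1.],[1,0,0],[0,-1,0]])  # tool x=+y, y=-z, z=-x
env.goto([.661,-.227,.177],list(R2q(Rm))); env.pause(.3)
st=env.get_state(); w=env.read_camera("wrist"); print(st["time"],st["joint_pos"].round(2),st["eef_pos"],st["joint_vel"].round(3))
cv2.imwrite("pics/w_small.png",w["img"]); pickle.dump((st,w),open("v2.pkl","wb"))
print(onplane(w,[[317,235]],.077,st), project(w,[[.661,-.227,.077]],st))
E
```

```text
6.5667 [-0.52  0.41  0.35  1.51  0.   -2.09] [ 0.66117857 -0.22640575  0.17745751] [-0.007  0.005  0.001 -0.001 -0.001 -0.001]
[[ 0.66176229 -0.22636051  0.077     ]] [[318.25451574 233.99019286]]
```

View pics/w_small.png

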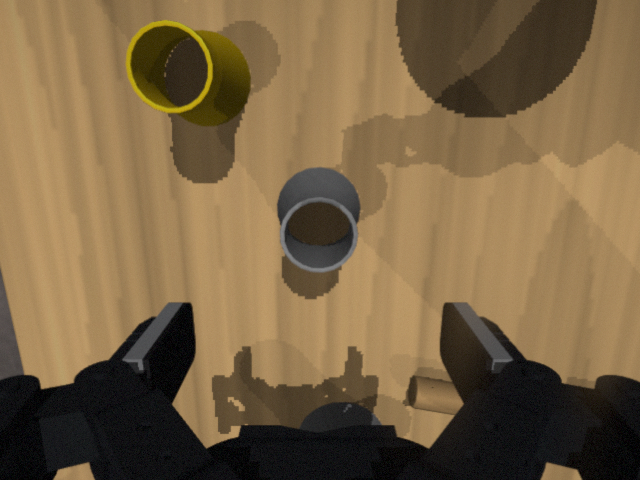

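The grey small sleeve's rim is centred near (319,235), with the yellow decoy at the upper left. I'll fit the rim now.

```bash
python3 - <<'E'
from h import *
import pickle
st,w=pickle.load(open("v2.pkl","rb"))
g=cv2.cvtColor(w["img"],cv2.COLOR_BGR2GRAY); hsv=cv2.cvtColor(w["img"],cv2.COLOR_BGR2HSV)
print(w["img"][235,276:300].tolist())
m=((hsv[...,1]<70)&(g>95)).astype(np.uint8)*255; m[:185]=0;m[290:]=0;m[:,:260]=0;m[:,375:]=0
cs=cv2.findContours(m,cv2.RETR_EXTERNAL,cv2.CHAIN_APPROX_NONE)[0]; c=max(cs,key=lambda c:cv2.boundingRect(c)[2]); h=cv2.convexHull(c)
e=cv2.fitEllipse(h); print(e, cv2.boundingRect(c)); print(onplane(w,[e[0]],.077,st))
o,_=pose(w,st)[1],0; p=onplane(w,[e[0]],.077,st)[0]; print("size mm",np.array(e[1])*np.linalg.norm(p-o)/K(w)[0,0])
v=w["img"].copy(); v[m>0]=(0,0,255); cv2.ellipse(v,e,(0,255,0),1); cv2.imwrite("pics/fit_small.png",cv2.resize(v[160:300,250:390],None,fx=4,fy=4))
E
```

```text
[[98, 145, 179], [96, 141, 176], [96, 140, 172], [98, 128, 156], [112, 122, 129], [127, 127, 128], [129, 130, 130], [120, 121, 120], [90, 89, 87], [45, 43, 45], [42, 41, 44], [45, 44, 43], [43, 40, 39], [39, 40, 37], [41, 41, 42], [39, 42, 40], [28, 35, 36], [24, 39, 45], [30, 41, 49], [27, 42, 51], [24, 40, 50], [25, 38, 48], [23, 38, 50], [27, 42, 53]]
((318.3517761230469, 234.59967041015625), (74.90422821044922, 77.88020324707031), 91.56522369384766) (280, 197, 78, 76)
[[ 0.6609403 -0.2266147  0.077    ]]
size mm [0.04555574 0.04736568]
```

View pics/fit_small.png

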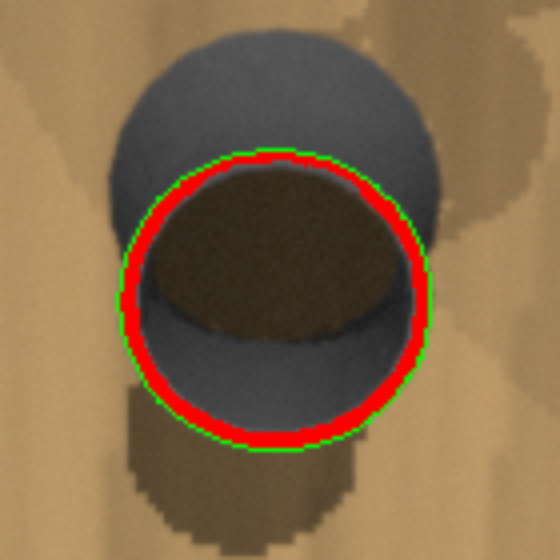

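The fit is good: 47.4 mm across (48 given), centre (0.6609, −0.2266). Now I'll grasp it.

```bash
python3 - <<'E'
from workcell import env
from h import *
x,y=.6609,-.2266
f=lambda s:(round(s["time"],2),s["eef_pos"].round(4),s["ft_force"].round(2),s["wrist_torque"].round(3),round(s["width"],3))
print(env.move_straight([x,y,.0468],vel=.1,max_force=15)); print(*f(env.get_state()))
env.command_gripper(0.0); print(*f(env.get_state()))
env.move_straight([x,y,.20],vel=.15); env.pause(.3); print(*f(env.get_state()))
w=env.read_camera("wrist"); cv2.imwrite("pics/w_held.png",w["img"])
d=env.read_camera("side"); cv2.imwrite("pics/side_held.png",d["img"])
E
```

```text
False
8.07 [ 0.6614 -0.2269  0.0477] [ 0.16 -0.41 -0.25] [ 0.023 -0.017 -0.039] 1.001
8.52 [ 0.6611 -0.2267  0.0475] [-1.8   1.46  5.05] [ 0.135  0.296 -0.023] 0.544
9.99 [ 0.6607 -0.2265  0.1995] [-0.14  0.61 -2.39] [ 0.026 -0.031  0.018] 0.544
```

View pics/w_held.png

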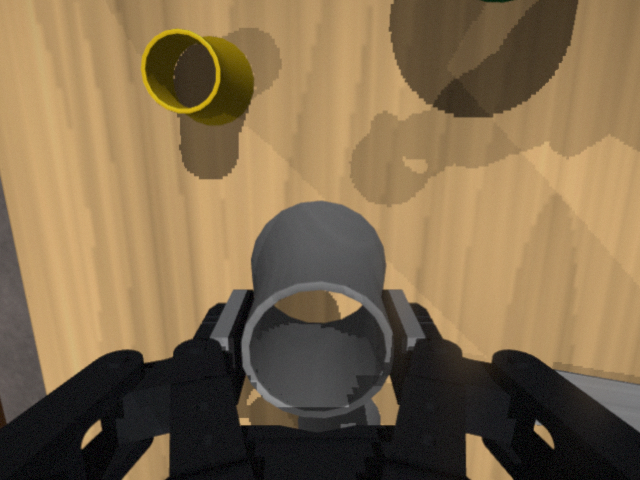

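View pics/side_held.png

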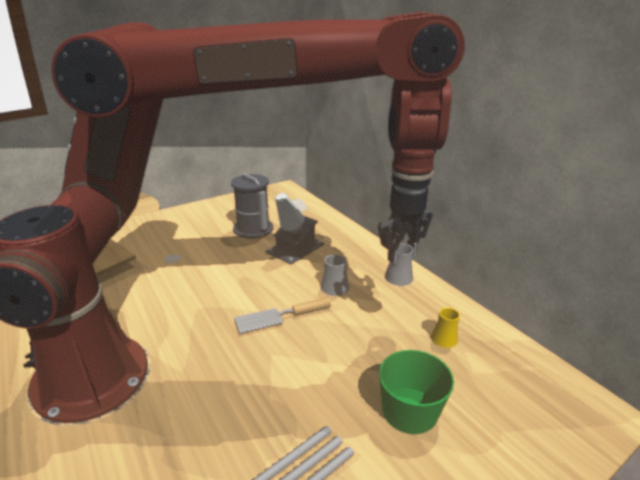

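The sleeve is held square, with about 2.4–2.9 N of weight on the wrist. Next I'll check where it sits in the hand and carry it to a pre-insertion pose on the spigot axis.

```bash
cat >> h.py <<'E'
yaw=np.radians(17.95);tt=np.radians(25)
ax=np.array([-np.sin(tt)*np.cos(yaw),-np.sin(tt)*np.sin(yaw),np.cos(tt)])
TIP=np.array([.59828,.21499,.19722])
H=TIP+ax*((.075-TIP[2])/ax[2])
_zz=np.array([-np.cos(tt)*np.cos(yaw),-np.cos(tt)*np.sin(yaw),-np.sin(tt)])   # in tilt plane, towards robot
EX=-_zz; EY=np.cross(ax,EX)   # lateral axes: EX away from robot in tilt plane, EY ~ +y
RM=np.c_[np.cross(-ax,_zz),-ax,_zz]
QM=list(R2q(RM))
def show(s):
    F=s["ft_force"];T=s["wrist_torque"];p=s["eef_pos"]-H
    print("t%.2f L%.2f ex%.2f ey%.2f mm | F ax%.2f ex%.2f ey%.2f | T ex%.3f ey%.3f ax%.3f w%.3f"%(s["time"],p@ax*1e3,p@EX*1e3,p@EY*1e3,F@ax,F@EX,F@EY,T@EX,T@EY,T@ax,s["width"]))
E
python3 - <<'E'
from workcell import env
from h import *
st=env.get_state(); w=cv2.imread("pics/w_held.png"); c=env.read_camera("wrist")
T=c["T_tool_cam"]; p=cv2.undistortPoints(np.array([[[318,349.]]]),K(c),c["dist"])[0,0]
d=T[:3,:3]@[*p,1]; o=T[:3,3]; print("rim in tool",o+d*((-.0295-o[1])/d[1]))
print("H",H,"a",ax,np.linalg.norm(TIP-H),"det",np.linalg.det(RM))
d0=.009
env.goto(list(H+(.215+d0)*ax),QM); env.pause(.4); show(env.get_state())
d=env.read_camera("side"); cv2.imwrite("pics/side_pre.png",d["img"][120:360,180:500].repeat(2,0).repeat(2,1))
d=env.read_camera("scene"); cv2.imwrite("pics/scene_pre.png",d["img"][60:300,220:540].repeat(2,0).repeat(2,1))
E
```

```text
rim in tool [-8.17165123e-04 -2.95000000e-02 -6.00790136e-05]
H [0.65249808 0.23255423 0.075     ] a [-0.40204767 -0.13024542  0.90630779] 0.13485484925559577 det 0.9999999999999999
t12.18 L223.88 ex0.03 ey-0.25 mm | F ax-2.08 ex-1.39 ey0.81 | T ex-0.029 ey0.630 ax0.027 w0.543
```

View pics/side_pre.png

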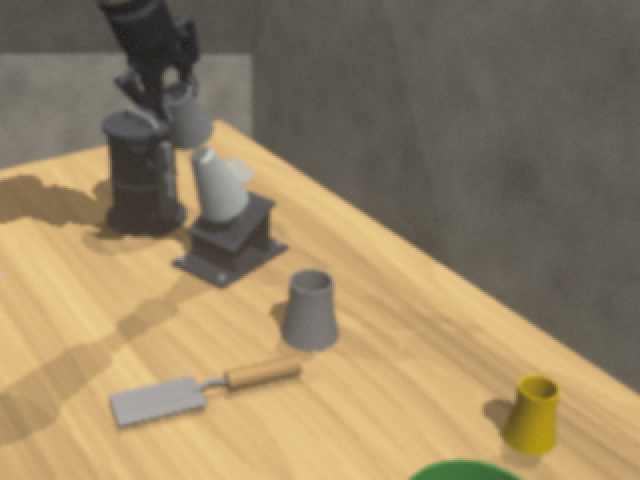

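View pics/scene_pre.png

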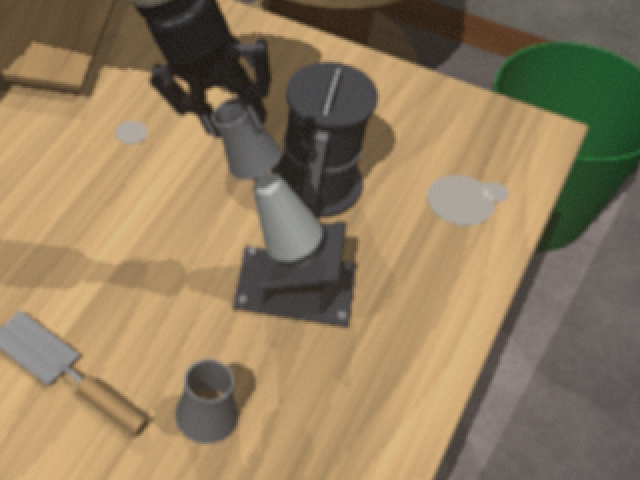

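```bash
python3 - <<'E'
from workcell import env
from h import *
d0=.009
print(env.move_straight(list(H+(.136+d0)*ax),vel=.06,max_force=6)); env.pause(.4); show(env.get_state())
for L in np.arange(.1335,.120,-.0025):
    r=env.move_straight(list(H+(L+d0)*ax),vel=.012,max_force=3); s=env.get_state(); show(s)
    if r: print("contact"); break
E
```

```text
False
t14.15 L145.07 ex0.04 ey-0.00 mm | F ax-2.81 ex-0.98 ey-0.70 | T ex-0.018 ey0.688 ax0.051 w0.544
t14.51 L142.30 ex-0.18 ey0.01 mm | F ax-1.96 ex-0.57 ey0.39 | T ex-0.053 ey0.662 ax0.017 w0.546
t14.87 L139.89 ex-0.09 ey0.01 mm | F ax-1.46 ex-0.08 ey-0.41 | T ex0.028 ey0.606 ax0.033 w0.547
t15.22 L137.37 ex-0.11 ey0.02 mm | F ax-3.27 ex-1.56 ey0.45 | T ex0.046 ey0.675 ax0.035 w0.546
t15.58 L134.87 ex-0.12 ey0.02 mm | F ax-2.25 ex-0.83 ey0.93 | T ex-0.012 ey0.604 ax-0.080 w0.548
t15.94 L132.37 ex-0.13 ey-0.00 mm | F ax-1.95 ex-1.28 ey-0.38 | T ex0.021 ey0.654 ax-0.019 w0.546
t16.30 L129.88 ex-0.13 ey0.02 mm | F ax-3.04 ex-1.25 ey0.24 | T ex-0.005 ey0.604 ax-0.017 w0.550
```

```bash
cat >> h.py <<'E'
def avg(env,n=6,dt=.04):
    F=[];T=[]
    for _ in range(n):
        env.pause(dt); s=env.get_state(); F.append(s["ft_force"]);T.append(s["wrist_torque"])
    s=dict(s); s["ft_force"]=np.mean(F,0); s["wrist_torque"]=np.mean(T,0); return s
E
python3 - <<'E'
from workcell import env
from h import *
d0=.009
s=avg(env,4); show(s); F0=s["ft_force"]@ax
L=.121
while L>.110:
    L-=.0015
    r=env.move_straight(list(H+(L+d0)*ax),vel=.015,max_force=4); s=avg(env,3,.03); show(s)
    if r or s["ft_force"]@ax-F0>2: print("contact",r); break
E
```

```text
t16.47 L130.05 ex0.06 ey-0.01 mm | F ax-2.37 ex-0.87 ey0.06 | T ex0.003 ey0.639 ax0.003 w0.545
t16.82 L128.47 ex-0.03 ey-0.01 mm | F ax-2.11 ex-1.13 ey-0.47 | T ex0.005 ey0.612 ax-0.007 w0.546
t17.17 L126.96 ex-0.03 ey-0.01 mm | F ax-2.57 ex-0.98 ey-0.17 | T ex-0.025 ey0.672 ax-0.005 w0.546
t17.52 L125.47 ex-0.08 ey-0.06 mm | F ax-1.49 ex-1.76 ey-0.49 | T ex-0.144 ey0.852 ax-0.024 w0.543
t17.87 L124.06 ex-0.02 ey-0.02 mm | F ax-0.30 ex-2.48 ey-0.37 | T ex-0.178 ey1.057 ax-0.033 w0.545
contact False
```

Contact starts at TCP L≈126, so mid is at about 117 mm, inside the 114–118 expected. The force leans towards −EX and slightly −EY, so I'll centre it with small lateral corrections.

```bash
cat >> h.py <<'E'
def settle(env,ox,oy,L,T0x,T0y,F0,l=.28,gain=.15,steps=8,dL=-.0007,Fstop=4.5,Lmin=.1):
    """descend in small steps, shifting sideways (mm per N) by lateral force from torques"""
    for i in range(steps):
        s=avg(env,4,.03); show(s)
        fx=-(s["wrist_torque"]@EY-T0y)/l; fy=(s["wrist_torque"]@EX-T0x)/l; fa=s["ft_force"]@ax-F0
        print("   fa%.2f fx%.2f fy%.2f ox%.2f oy%.2f"%(fa,fx,fy,ox*1e3,oy*1e3))
        if fa>Fstop and abs(fx)<1 and abs(fy)<1: print("seated"); break
        if fa>9: L+=.001
        elif fa<Fstop and max(abs(fx),abs(fy))<2.0: L+=dL
        if L<Lmin: break
        ox+=np.clip(gain*fx,-.4,.4)*1e-3; oy+=np.clip(gain*fy,-.4,.4)*1e-3
        env.move_straight(list(H+L*ax+ox*EX+oy*EY),vel=.012,max_force=8)
    return ox,oy,L
E
python3 - <<'E'
from workcell import env
from h import *
print(settle(env,0,0,.124,0,.64,-2.4,steps=6))
E
```

```text
t18.00 L124.01 ex-0.05 ey-0.03 mm | F ax0.36 ex-2.44 ey-0.33 | T ex-0.170 ey1.060 ax-0.005 w0.549
   fa2.76 fx-1.50 fy-0.61 ox0.00 oy0.00
t18.38 L123.42 ex-0.08 ey-0.08 mm | F ax0.50 ex-2.59 ey0.02 | T ex-0.097 ey0.950 ax0.001 w0.546
   fa2.90 fx-1.11 fy-0.35 ox-0.22 oy-0.09
t18.77 L122.76 ex-0.14 ey-0.14 mm | F ax1.31 ex-1.49 ey-0.36 | T ex-0.093 ey0.787 ax0.015 w0.544
   fa3.71 fx-0.53 fy-0.33 ox-0.39 oy-0.14
t19.15 L122.07 ex-0.21 ey-0.19 mm | F ax2.51 ex-1.20 ey0.23 | T ex-0.017 ey0.599 ax-0.008 w0.541
   fa4.91 fx0.15 fy-0.06 ox-0.47 oy-0.19
seated
(np.float64(-0.0004695774764366601), np.float64(-0.0001926009664749086), 0.12189999999999998)
```

It is centred: lateral force is near zero at 4.9 N axial, and the stiffness while lowering matches the spring. I'll hold, ease off to roughly the sleeve's own weight, release and back off along the axis.

```bash
python3 - <<'E'
from workcell import env
from h import *
ox,oy=-.00047,-.00019
env.pause(.4)
env.move_straight(list(H+.1231*ax+ox*EX+oy*EY),vel=.01); env.pause(.2); s=avg(env,4,.03); show(s)
env.command_gripper(1.0); s=avg(env,3,.03); show(s)
env.move_straight(list(H+.175*ax+ox*EX+oy*EY),vel=.12,max_force=6)
env.move_straight(list(H+.236*ax),vel=.15); env.pause(.2); s=env.get_state(); show(s)
w=env.read_camera("wrist"); cv2.imwrite("pics/w_n1.png",w["img"])
import pickle; pickle.dump((s,w),open("v3.pkl","wb"))
d=env.read_camera("side"); cv2.imwrite("pics/side_n1.png",d["img"][120:360,180:500].repeat(2,0).repeat(2,1))
E
```

```text
t20.15 L123.11 ex-0.38 ey-0.22 mm | F ax1.41 ex1.02 ey0.07 | T ex-0.040 ey0.072 ax-0.011 w0.542
t20.73 L123.07 ex-0.52 ey-0.19 mm | F ax-0.11 ex-0.60 ey-0.12 | T ex0.015 ey0.397 ax-0.024 w1.001
t22.07 L234.59 ex-0.94 ey0.08 mm | F ax-0.21 ex-0.23 ey0.41 | T ex0.026 ey0.376 ax-0.022 w0.998
```

View pics/w_n1.png

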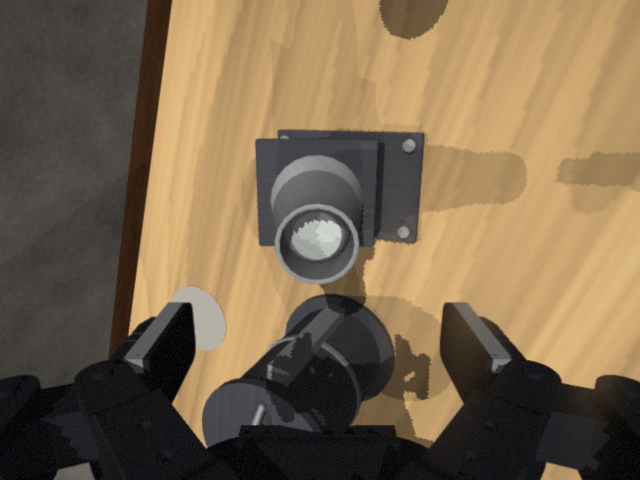

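View pics/side_n1.png

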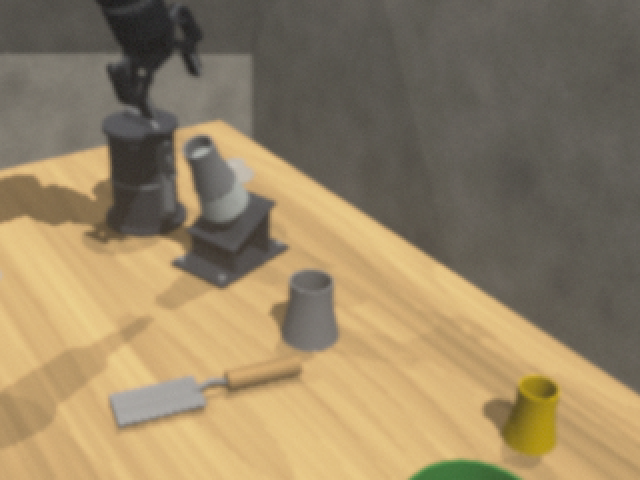

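The small sleeve sits squarely on the spigot; its rim is at about (316,243) in the wrist view and the tip face shows inside it. Next is the large sleeve.

```bash
python3 - <<'E'
from workcell import env
from h import *
import pickle
s,w=pickle.load(open("v3.pkl","rb"))
img=w["img"]; g=cv2.cvtColor(img,cv2.COLOR_BGR2GRAY)
o,d=rays(w,[[316.5,243]],s); d=d[0]; P=o+d*((.1535-(o-H)@ax)/(d@ax)); print("nested rim lateral mm",((P-H)@EX*1e3).round(2),((P-H)@EY*1e3).round(2))
cv2.imwrite("pics/n1crop.png",cv2.resize(img[120:300,230:410],None,fx=3.3,fy=3.3,interpolation=cv2.INTER_CUBIC))
Rm=np.array([[0,0,-1.],[1,0,0],[0,-1,0]])
env.goto([.6393,-.0075,.189],list(R2q(Rm))); env.pause(.35)
st=env.get_state(); w=env.read_camera("wrist"); print(st["time"],st["eef_pos"],st["ft_force"].round(2),st["wrist_torque"].round(3))
cv2.imwrite("pics/w_large.png",w["img"]); pickle.dump((st,w),open("v4.pkl","wb"))
hsv=cv2.cvtColor(w["img"],cv2.COLOR_BGR2HSV);g=hsv[...,2]
m=((hsv[...,1]<70)&(g>95)).astype(np.uint8)*255; m[:170]=0;m[300:]=0;m[:,:240]=0;m[:,400:]=0
cs=cv2.findContours(m,cv2.RETR_EXTERNAL,cv2.CHAIN_APPROX_NONE)[0]; c=max(cs,key=lambda c:cv2.boundingRect(c)[2]); h=cv2.convexHull(c)
e=cv2.fitEllipse(h); print(e, cv2.boundingRect(c)); p=onplane(w,[e[0]],.089,st)[0]; print(p,np.array(e[1])*np.linalg.norm(p-pose(w,st)[1])/K(w)[0,0])
v=w["img"].copy(); v[m>0]=(0,0,255); cv2.ellipse(v,e,(0,255,0),1); cv2.imwrite("pics/fit_large.png",v)
E
```

```text
nested rim lateral mm -0.36 -0.86
23.4833 [ 0.63931805 -0.00683027  0.18987558] [-0.79  0.56  0.16] [ 0.055 -0.002 -0.004]
((317.1938781738281, 232.91297912597656), (94.9260482788086, 98.30374145507812), 91.82859802246094) (268, 186, 99, 95)
[ 0.6398727  -0.00798309  0.089     ] [0.05776557 0.05982101]
```

View pics/fit_large.png

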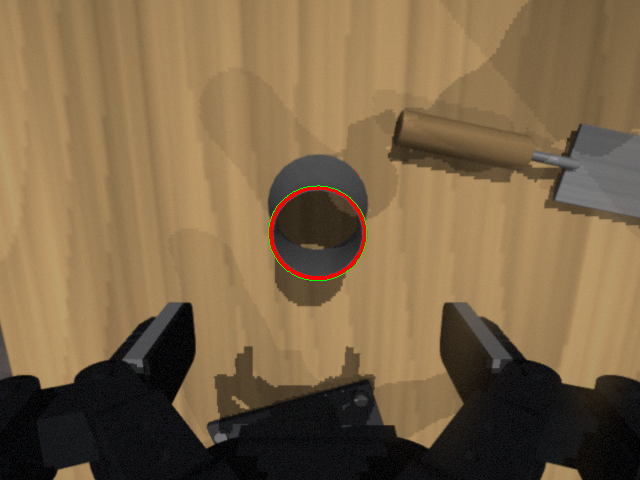

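View pics/n1crop.png

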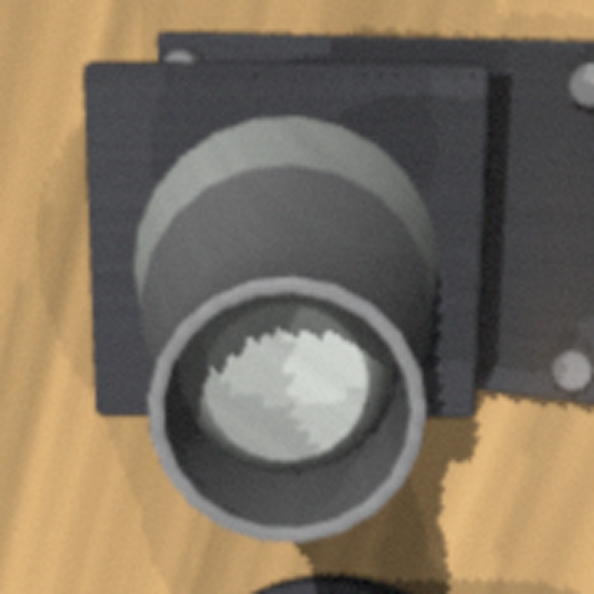

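Large sleeve rim: 59.8 mm across (60.4 given), centre (0.6399, −0.0080). Grasp it.

```bash
python3 - <<'E'
from workcell import env
from h import *
x,y=.6399,-.0080
f=lambda s:(round(s["time"],2),s["eef_pos"].round(4),s["ft_force"].round(2),s["wrist_torque"].round(3),round(s["width"],3))
print(env.move_straight([x,y,.0558],vel=.12,max_force=15)); env.pause(.2); print(*f(env.get_state()))
env.command_gripper(0.0); print(*f(env.get_state()))
env.move_straight([x,y,.30],vel=.18); print(*f(env.get_state()))
env.goto(list(H+.240*ax),QM); env.pause(.3); s=avg(env,4,.03); show(s)
w=env.read_camera("wrist"); cv2.imwrite("pics/w_pre2.png",w["img"])
d=env.read_camera("scene"); cv2.imwrite("pics/scene_pre2.png",d["img"][60:300,220:540].repeat(2,0).repeat(2,1))
E
```

```text
False
24.99 [ 0.6403 -0.0081  0.0565] [ 0.44 -0.05 -0.81] [-0.03  -0.044 -0.01 ] 1.002
25.36 [ 0.64   -0.008   0.0565] [-2.3   0.99  6.47] [-0.009  0.49  -0.032] 0.692
26.87 [ 0.6396 -0.0079  0.2988] [-0.87  0.31 -3.46] [ 0.027 -0.003  0.013] 0.691
t28.28 L239.83 ex0.08 ey-0.37 mm | F ax-3.61 ex-1.52 ey0.14 | T ex0.007 ey0.791 ax0.005 w0.691
```

View pics/w_pre2.png

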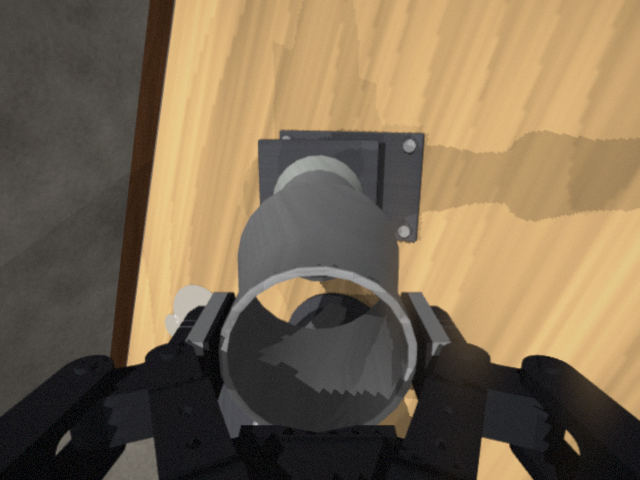

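View pics/scene_pre2.png

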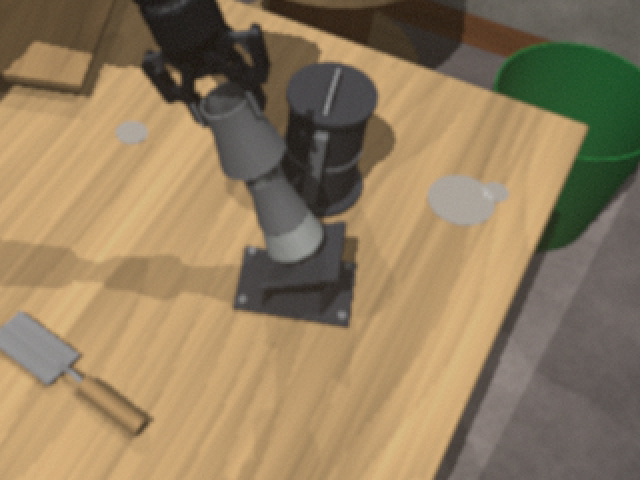

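```bash
python3 - <<'E'
from workcell import env
from h import *
ox,oy=-.00022,-.00019
B=H+ox*EX+oy*EY
print(env.move_straight(list(B+.131*ax),vel=.07,max_force=6)); env.pause(.3); s=avg(env,5,.03); show(s); F0=s["ft_force"]@ax
r=env.move_straight(list(B+.121*ax),vel=.02,max_force=4); s=avg(env,4,.03); show(s)
L=.121
while L>.106 and not r:
    L-=.0013
    r=env.move_straight(list(B+L*ax),vel=.015,max_force=4); s=avg(env,3,.03); show(s)
    if r or s["ft_force"]@ax-F0>1.7: print("contact",r,L); break
E
```

```text
False
t30.56 L131.02 ex-0.20 ey-0.18 mm | F ax-3.76 ex-1.74 ey-0.25 | T ex-0.012 ey0.789 ax0.019 w0.695
t31.34 L121.16 ex-0.07 ey-0.21 mm | F ax-3.51 ex-1.60 ey0.18 | T ex-0.015 ey0.795 ax-0.005 w0.696
t31.69 L119.68 ex-0.25 ey-0.22 mm | F ax-3.39 ex-1.53 ey0.38 | T ex0.020 ey0.770 ax-0.022 w0.694
t32.04 L118.35 ex-0.25 ey-0.16 mm | F ax-3.23 ex-1.32 ey0.35 | T ex0.010 ey0.795 ax0.013 w0.694
t32.39 L117.08 ex-0.24 ey-0.21 mm | F ax-3.36 ex-1.83 ey-0.11 | T ex0.023 ey0.812 ax0.030 w0.691
t32.74 L115.79 ex-0.24 ey-0.16 mm | F ax-3.69 ex-1.70 ey-0.30 | T ex-0.021 ey0.790 ax0.014 w0.695
t33.09 L114.47 ex-0.25 ey-0.21 mm | F ax-3.52 ex-1.64 ey-0.18 | T ex0.011 ey0.791 ax0.007 w0.697
t33.44 L113.17 ex-0.26 ey-0.22 mm | F ax-3.32 ex-1.83 ey0.03 | T ex-0.071 ey0.769 ax0.041 w0.693
t33.79 L111.91 ex-0.20 ey-0.26 mm | F ax-3.10 ex-1.03 ey-1.13 | T ex-0.208 ey0.725 ax0.020 w0.698
t34.14 L110.66 ex-0.13 ey-0.28 mm | F ax-2.00 ex-1.20 ey-0.81 | T ex-0.253 ey0.635 ax0.026 w0.693
contact False 0.11060000000000003
```

```bash
python3 - <<'E'
from workcell import env
from h import *
print(settle(env,-.00022,-.00019,.1106,0,.79,-3.55,steps=8,dL=-.0009,Fstop=5.2,Lmin=.102))
E
```

```text
t34.27 L110.66 ex-0.14 ey-0.24 mm | F ax-2.72 ex-1.25 ey-0.95 | T ex-0.305 ey0.676 ax0.028 w0.694
   fa0.83 fx0.41 fy-1.09 ox-0.22 oy-0.19
t34.66 L109.76 ex-0.10 ey-0.33 mm | F ax-1.29 ex-1.73 ey-0.85 | T ex-0.251 ey0.770 ax0.010 w0.699
   fa2.26 fx0.07 fy-0.90 ox-0.16 oy-0.35
t35.04 L108.89 ex-0.07 ey-0.46 mm | F ax-0.25 ex-1.77 ey0.17 | T ex-0.095 ey0.810 ax0.030 w0.693
   fa3.30 fx-0.07 fy-0.34 ox-0.15 oy-0.49
t35.42 L107.97 ex-0.08 ey-0.52 mm | F ax1.29 ex-2.13 ey0.37 | T ex-0.045 ey0.867 ax0.005 w0.695
   fa4.84 fx-0.27 fy-0.16 ox-0.16 oy-0.54
t35.81 L107.09 ex-0.10 ey-0.54 mm | F ax2.46 ex-1.91 ey0.29 | T ex0.030 ey0.926 ax-0.016 w0.690
   fa6.01 fx-0.49 fy0.11 ox-0.20 oy-0.56
seated
(np.float64(-0.00020010877980197075), np.float64(-0.0005628265595873892), 0.10700000000000001)
```

```bash
python3 - <<'E'
from workcell import env
from h import *
import pickle
B=H-.00016*EX-.00055*EY
env.pause(.4)
env.move_straight(list(B+.1082*ax),vel=.01); env.pause(.2); s=avg(env,4,.03); show(s)
env.command_gripper(1.0); s=avg(env,3,.03); show(s)
print(env.move_straight(list(B+.170*ax),vel=.1,max_force=6))
env.move_straight(list(H+.236*ax),vel=.15); env.pause(.3); s=env.get_state(); show(s)
w=env.read_camera("wrist"); pickle.dump((s,w),open("v5.pkl","wb")); cv2.imwrite("pics/n2crop.png",cv2.resize(w["img"][110:310,220:420],None,fx=3,fy=3,interpolation=cv2.INTER_CUBIC))
d=env.read_camera("side"); e=env.read_camera("scene"); pickle.dump((d,e),open("v6.pkl","wb"))
cv2.imwrite("pics/n2ext.png",np.hstack([cv2.resize(d["img"][170:290,240:340],(400,480),interpolation=cv2.INTER_CUBIC),cv2.resize(e["img"][110:230,320:420],(400,480),interpolation=cv2.INTER_CUBIC)]))
E
```

```text
t36.81 L108.19 ex-0.14 ey-0.57 mm | F ax0.79 ex-1.30 ey0.44 | T ex0.036 ey0.648 ax-0.006 w0.698
t37.29 L108.23 ex-0.09 ey-0.58 mm | F ax-0.29 ex0.25 ey0.19 | T ex-0.019 ey0.415 ax0.010 w0.999
False
t38.95 L235.13 ex-0.55 ey0.02 mm | F ax-0.93 ex1.02 ey0.58 | T ex0.057 ey0.418 ax-0.017 w1.001
```

View pics/n2crop.png

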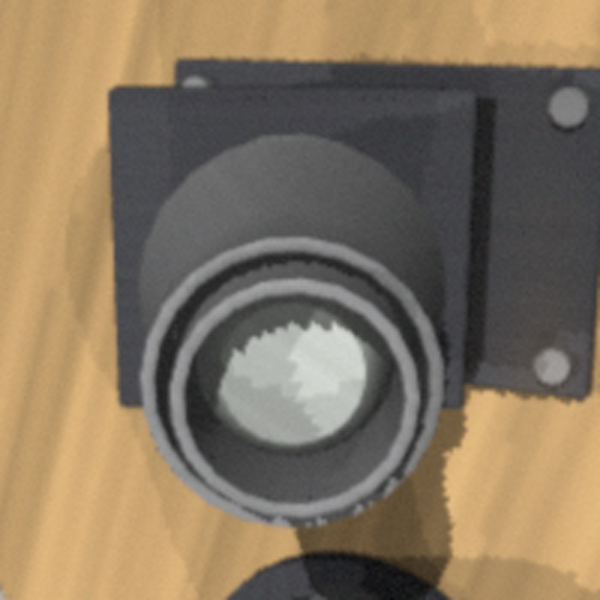

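View pics/n2ext.png

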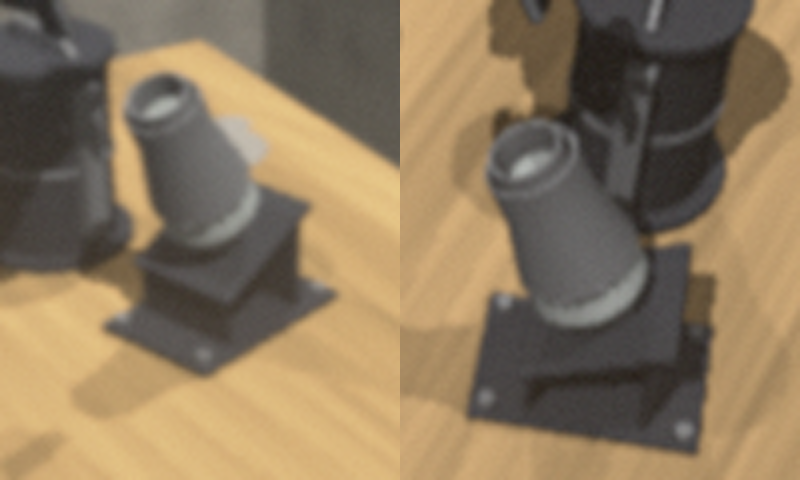

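```bash
python3 - <<'E'
from h import *
import pickle
s,w=pickle.load(open("v5.pkl","rb"))
th=np.linspace(0,2*np.pi,72)
B=H-.0002*EX-.0004*EY
for nm,L,r in (("small",.1497,.024),("large",.1407,.0302)):
    P=project(w,[B+L*ax+r*(np.cos(a)*EX+np.sin(a)*EY) for a in th],s)
    q=(P-[220,110]+.5)*3-.5; print(nm,"pred x",q[:,0].min().round(),q[:,0].max().round(),"y",q[:,1].min().round(),q[:,1].max().round())
E
```

```text
small pred x 166.0 418.0 y 272.0 513.0
large pred x 140.0 445.0 y 231.0 524.0
```

Predicted and observed rims agree to about 2 px, with the same small shift on both, so the sleeves are coaxial and square on the leaning axis at the expected heights. The arm is clear, so I'm handing in.

```bash
python3 - <<'E'
from workcell import env
print(env.get_state()["time"]); env.sign_off()
E
```

```text
39.1
the job is handed in; nothing more can be done
```

Both sleeves are nested on the leaning spigot, the smaller first and then the larger over it, and I handed the job in at 39.1 s of the 67 s allowed. The sign-off gives no verdict.

- **Placing:** I lowered each sleeve along the axis by feel and nudged it sideways until the side forces were near zero. I held each at about 5–6 N of axial bearing force, its own weight included. Then I eased off to about that weight before letting go. The smaller sleeve's middle first bore about 117 mm from the head's origin, and the larger's about 15 mm below where the smaller came to rest. Both are in the ranges given.
- **Last checks:** In the final wrist picture both rims are concentric and lie within about 2 px of where a square nesting should put them. Both show the same shift of about 0.8 mm, which I put down to camera calibration. The gripper was clear and touching nothing.
- **Less than ideal:** When I released the smaller sleeve there was still about 2 N of sideways load, and its rim measured about 0.9 mm off the axis in a single view. The later pictures show no tilt. I had no reading of the spigot's sinking; I judged it only from the forces.
- **Bystanders:** I did not touch the mould, tub, trowel or yellow look-alike. I did not measure their positions again at the end.

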